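# Close up the bean-sample case

## Robot

A 6-joint arm with a two-finger parallel gripper is mounted at the origin on the work surface. World frame = base frame: x ahead of the robot, y to its left, z up, the work surface at z = 0. Lengths are in m, angles in rad, forces in N, time in s.
With the tool pointing down it reaches from about 0.325 to 0.85 m from the base axis. Payload 4.4 kg.
Tool frame: the origin (TCP) lies midway between the tips of the shut fingers; the grasp point (between the pads) lies env.grasp_offset behind it (env.grasp_offset is the distance from the TCP to the grasp point, in m); x points along the fingers, y is the direction in which the jaws open and shut, and the axes are right-handed (so a half turn about x gives the same grasp; the last joint's range is limited). The gripper opens to 94 mm and grips with 3 to 60 N. Pads are 16 mm wide; open, the fingers measure 119 mm over their backs; the gripper's body (75 mm by 177 mm) begins 78 mm behind the grasp point.
Start: joints at [1.141, 0.207, 1.542, -0, 1.393, -0.15], TCP at [0.158, 0.553, 0.205] pointing down, gripper open.
Joint ranges: [-2.73, 2.73], [-0.86, 2.22], [0.23, 2.46], [-1.11, 4.25], [0.08, 2.63], [-2.82, 2.82]. Speed limits (rad/s): [2.79, 2.79, 3.14, 3.14, 3.14, 3.14].

## Interface

Orientations are given as [roll, pitch, yaw] about the fixed x, y, z axes, in that order (R = Rz(yaw) Ry(pitch) Rx(roll)).
In Python, from workcell import get_obs, get_image, camera_info, env, spot_in, trace gives the robot as it stands.
- The arm moves only by the tool servo_tool, never from a script. Its argument "steps" is a list of rows, each an object with "delta_pos": the shift along the tool's x, y, z in m, a list of three; "angular": the turn, a rotation vector about the tool's x, y, z in degrees, a list of three; "gripper": the finger opening in m, from 0 to 0.094. A call has exactly 8 rows; each row is the pose to reach, as a shift and turn from the pose commanded when the call began, along the tool's axes at that moment; what a row does not reach only later rows make up. A row lasts 1/12 s, in which the tool goes at most 41.7 mm and 7.16 degrees, less where a joint would pass 70% of its speed; a pose out of reach is approached as far as the arm can. A call with a gripper value outside its range is refused whole. The fingers move at their own pace and stop on an object; "squeeze" is the grip in N (left out, the last holds). Time passes only in rows, so rows that repeat a pose let the fingers close, or fill a call up. It gives the time, the measured TCP pose, the force and the opening at its end, in the units of the state.
- get_obs(): the state, without advancing time (a new reading comes with each control period).
- get_image(name): name is "scene" or "top" or "wrist"; returns the picture (400x640x3 uint8, red, green, blue); there is no depth.
- camera_info(name): a dict with "mtx" (3x3 intrinsics, pixels), "R" (3x3) and "t" (3): a world point X has camera coordinates R X + t; the wrist camera has in their place "T_tool_cam" (4x4, takes a point from camera to tool coordinates, whose origin is the TCP and whose axes are the tool frame's). Camera axes: x right, y down, z forward; pixel columns grow to the right and rows downward; lengths in m; the calibration is good to about 2 mm. A picture is of the moment at which its call begins: read the wrist's pose just before it. camera_info takes no time and is no camera call.
- env.finish_job(): hands the job in, once; it reports no verdict.
Trained networks look in the newest picture that a camera, given by its name, has taken for a name from the list of things; names that differ only in an ending like _2 or _b are one class to them, and where a whole thing is asked for, a point or a joint stands for the part that bears it (a point fixed in the world has none). Each returns a list of dicts, best first, with "conf" (0 to 1); they miss things now and then, are a little off and sometimes report something else, mostly with a low value. They report only what shows in the picture. A call takes as long as a camera call. They do not tell look-alikes from the thing itself.
- spot_in(target, camera): "position" ([row, column] as shares, 0 to 1, of the picture: columns of its width, rows of its height, amid what is visible of it).
- trace(target, camera): "region" (400x640 bool, what is visible of it) and "position" ([row, column] as shares, 0 to 1, of the picture: columns of its width, rows of its height, amid what is visible of it).
The state is a dict: "time_s": time; "joint_positions": joint angles; "dq": joint speeds; "effort": joint torques, N m; "ee_pos": TCP position; "tcp_rot": TCP orientation; "contact_force": force on the tool from outside, world axes, zero at the start; "ft_torque": the same for the moment, N m; "grip_width": finger opening in m.
Only numpy, scipy, OpenCV 4.12 (cv2) and the standard library are available. Lean on these libraries where they do the work, as an engineer would, in place of code of your own. Each camera call takes 0.05 s, during which the arm holds its last target.

## Task

Close the bean-sample case for carrying: first fold the upright slatted flap down flat over the glass tubes, then swing the lid over it and press it fully shut, flush on the case, without slamming it. Only push, gently, with the fingertips or the outside of the fingers: grip and lift nothing, do not shove the case along the counter, leave the tubes and bowls in their places, and leave the pitcher, jar and mug standing where they are.

Things in the scene. Friction and masses are not known exactly. Their poses are not given: they have to be found in the camera images.
- case: open bean-sample case, dark wood, 200 mm deep (x) by 320 mm wide (y), base walls 80 mm high, 9 mm thick; stands loose on the counter (4 to 5.5 kg in all, slides if shoved hard). Origin under its centre, on the counter; +x points to the lid hinge at the back, +y to the wall with the flap. A partition in the middle parts the tube bay (+y half) from the bowl and spoon bays (-y half).
- lid_hinge (a point): middle of the lid's hinge line, on the case's back rim, 80 mm above the counter; same axes as the case. The hinge line runs along y
- lid (a joint): lid angle, rad: 0 shut, 1.57 straight up, stops at 1.78 leaning back. Dark wooden shell, 200 mm from hinge to free edge, 320 mm wide, 30 mm thick (outer face 30 mm from the hinge plane), hollow side towards the tubes. Stiff hinge: stays where left, never falls; takes about 0.8 N m when upright, 0.1 to 0.4 near level, so push it all the way.
- lid_edge (a point): middle of the lid's free edge, on its outer face; z is the outward normal of the lid
- flap_hinge (a point): middle of the flap's hinge line, inside the case's +y wall, 67 mm above the counter (13 mm below the rim); same axes as the case. The hinge line runs along x
- flap (a joint): flap angle, rad: 0 flat over the tubes, 1.57 upright along the +y wall, stops at 1.6. Slatted plywood grille 175 mm long (x), 142 mm from hinge to free edge, 6 mm thick (half either side of the hinge plane), slots 8 mm. Folds inwards to -y, lies 10 mm below the rim. Stiff hinge (0.15 N m): stays where left, press it all the way. While upright it blocks the lid.
- flap_edge (a point): middle of the flap's free edge, on the face that is uppermost when it is folded; z is the normal of that face
- tube1: corked glass sample tube of beans, next to the partition, lying loose in its channel in the case: 26 mm across, 165 mm long along its x; origin at its centre, axis 49 mm above the counter. Stays in the case.
- tube2: corked glass sample tube of beans, second from the partition, lying loose in its channel in the case: 26 mm across, 165 mm long along its x; origin at its centre, axis 49 mm above the counter. Stays in the case.
- tube3: corked glass sample tube of beans, third from the partition, lying loose in its channel in the case: 26 mm across, 165 mm long along its x; origin at its centre, axis 49 mm above the counter. Stays in the case.
- tube4: corked glass sample tube of beans, next to the +y wall, lying loose in its channel in the case: 26 mm across, 165 mm long along its x; origin at its centre, axis 49 mm above the counter. Stays in the case.
- bowl1: loose white cupping bowl, the front one in the right half of the case, 82 mm across, 55 mm high, top at 73 mm above the counter; origin under its centre. Stays in the case.
- bowl2: loose white cupping bowl, the back one in the right half of the case, 82 mm across, 55 mm high, top at 73 mm above the counter; origin under its centre. Stays in the case.
- pitcher: steel milk pitcher with a handle, 80 mm across, 95 mm high, standing on the counter beside the case; origin under its centre. Not to be disturbed.
- jar: amber glass jar with a wooden lid, 76 mm across, 115 mm high, standing beside the case; origin under its centre. Not to be disturbed.
- cup: blue stoneware mug with a handle, 80 mm across, 68 mm high, standing beside the case; origin under its centre. Not to be disturbed.
There are look-alikes about, which are no part of the job. What is shaped like the tube3 but blue or yellow is not meant.

How it is judged:
By the outcome, as a careful person would: the job done as asked, in the order asked, and still so for the second after the job is handed in, with the robot touching nothing.
It also fails if it takes over 64 s, if anything falls off the work surface, if the arm or the gripper's body presses on something with over 40 N, if the wrist force passes 120 N, or if a joint passes its speed limit or range.

## Working session

There is one attempt and no reset: what is moved stays moved. The work goes in short steps, Python scripts to look and compute and a tool call to move; the robot and the scene stay as the last step left them, time stands still between calls to the robot, and variables do not carry over. Pictures are saved under pics/ and viewed, and the job is handed in when it is done.

Besides the shell and the picture viewer there is one more tool, called after "Request:" as a command line: name --argument value ..., lists and objects as JSON in quotes. servo_tool: Moves the arm, as the interface text tells. Its arguments: {"type":"object","properties":{"steps":{"type":"array","items":{"type":"object","properties":{"delta_pos":{"type":"array","items":{"type":"number"}},"angular":{"type":"array","items":{"type":"number"}},"gripper":{"type":"number"}}}},"squeeze":{"type":"number"}},"required":["steps"]}

```bash
ls; mkdir -p pics; python3 - <<'E'
from workcell import get_obs,get_image,camera_info,env
import cv2
o=get_obs();print({k:(v if not hasattr(v,'round') else v) for k,v in o.items()})
print(env.grasp_offset)
for n in ("scene","top","wrist"):
    cv2.imwrite(f"pics/{n}0.png",get_image(n)[:,:,::-1]); print(n,camera_info(n))
E
```

```text
pics
{'time_s': 0.0, 'joint_positions': array([ 1.14147398e+00,  2.07444012e-01,  1.54292289e+00,  1.31047112e-05,
        1.39348223e+00, -1.50526240e-01]), 'dq': array([-4.84204334e-04, -2.02555508e-03,  2.07805890e-05, -9.21758389e-04,
       -9.94345961e-05,  1.00576317e-04]), 'effort': array([ 2.06513199e-03, -3.70868289e+01, -2.81426042e+01,  7.01090181e-02,
        3.56560468e-02, -1.53156634e-04]), 'ee_pos': array([0.15792659, 0.55206304, 0.20429191]), 'tcp_rot': array([-1.72703672,  1.56853981, -2.00583515]), 'contact_force': array([ 0.29701564,  0.74218701, -0.50629806]), 'ft_torque': array([ 0.01374949, -0.02611794,  0.00410372]), 'grip_width': 0.09405655655202069}
0.0188
scene {'mtx': array([[415.00045418,   0.        , 312.43807859],
       [  0.        , 415.00045418, 192.24748187],
       [  0.        ,   0.        ,   1.        ]]), 'R': array([[ 0.8139919 ,  0.58083851,  0.00661807],
       [ 0.51041586, -0.70976931, -0.48549272],
       [-0.27729557,  0.39856511, -0.87421566]]), 't': array([-0.49916191, -0.18984307,  1.17471566])}
top {'mtx': array([[520.32906162,  
[... 157 characters left out ...]
 -0.99999187, -0.00118054],
       [-0.99515913, -0.00372044, -0.09820624],
       [ 0.09820105,  0.00155341, -0.99516538]]), 't': array([0.03510117, 0.5874037 , 1.22084059])}
wrist {'mtx': array([[349.37146507,   0.        , 323.14162367],
       [  0.        , 349.37146507, 199.7605757 ],
       [  0.        ,   0.        ,   1.        ]]), 'T_tool_cam': array([[-6.67089055e-04, -2.47193527e-01,  9.68965900e-01,
        -1.78989804e-01],
       [ 9.99999230e-01, -1.17925872e-03,  3.87612627e-04,
         1.25130780e-03],
       [ 1.04684616e-03,  9.68965412e-01,  2.47194123e-01,
        -7.14514133e-02],
       [ 0.00000000e+00,  0.00000000e+00,  0.00000000e+00,
         1.00000000e+00]])}
```

View pics/scene0.png

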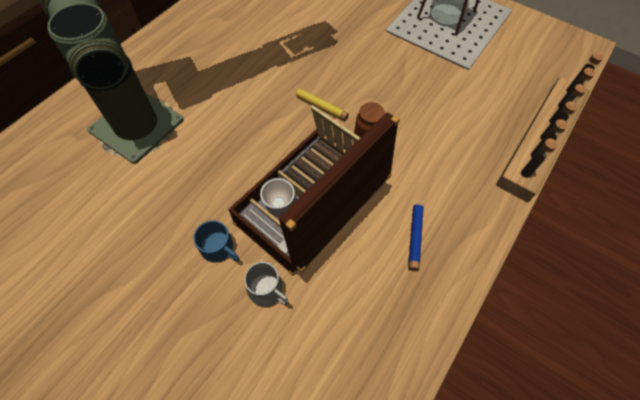

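View pics/top0.png

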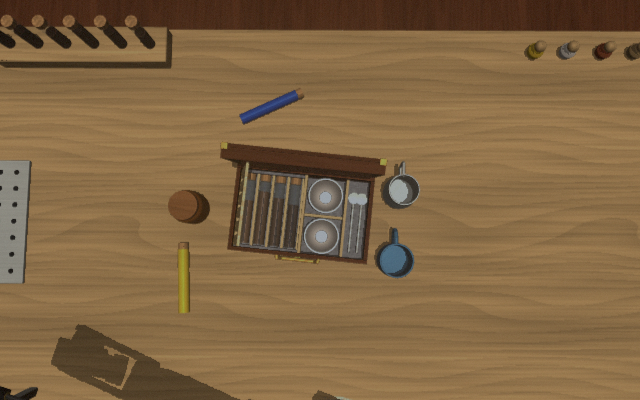

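View pics/wrist0.png

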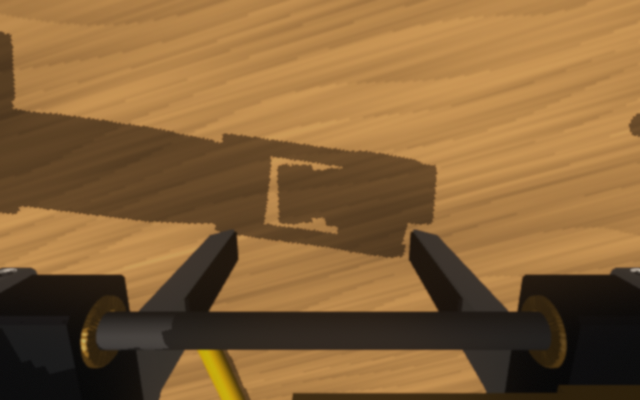

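The scene view shows the case at about (310,190), with the lid upright on the camera side and the flap at (335,130), in front of the jar at (370,120). In the top view the lid is the bar along (303,160), the flap is the light strip at (243,205), and the tubes are at (250–295,210). The jar is at (185,207), the pitcher at (404,190) and the mug at (395,260). The yellow (183,278) and blue (271,106) tubes are look-alikes. Next I'll zoom in and fit the case model.

```bash
python3 - <<'E'
import cv2
a=cv2.imread("pics/top0.png")[130:290,140:440];cv2.imwrite("pics/topc.png",cv2.resize(a,None,fx=2.6,fy=2.6,interpolation=cv2.INTER_CUBIC))
a=cv2.imread("pics/scene0.png")[80:310,190:430];cv2.imwrite("pics/scenec.png",cv2.resize(a,None,fx=2.5,fy=2.5,interpolation=cv2.INTER_CUBIC))
E
```

```text
(no output)
```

View pics/topc.png

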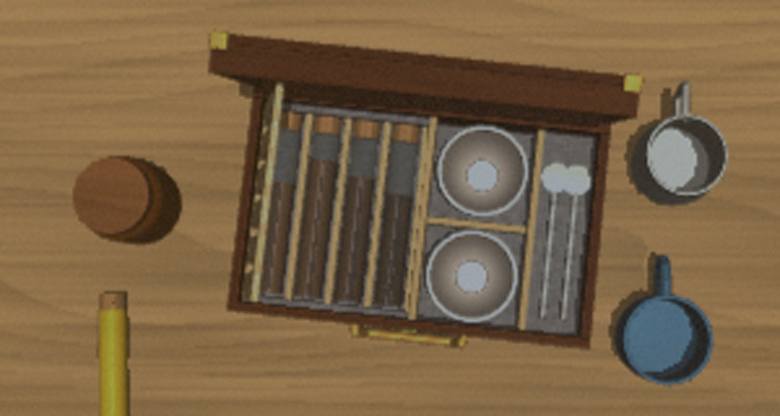

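View pics/scenec.png

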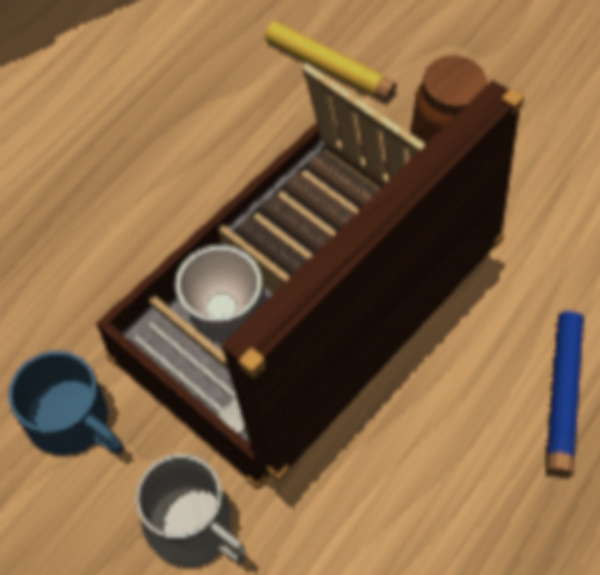

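```bash
cat > h.py <<'E'
import numpy as np, cv2
from scipy.spatial.transform import Rotation as Rn
from scipy.optimize import least_squares
from workcell import camera_info
def proj(cam,X,ci=None):
    c=ci or camera_info(cam); X=np.atleast_2d(X); p=(X@c["R"].T+c["t"]); p=p@c["mtx"].T
    return p[:,:2]/p[:,2:]
def c2w(p,X):
    x,y,th=p[:3]; X=np.atleast_2d(X); R=Rn.from_euler('z',th).as_matrix(); return X@R.T+[x,y,0]
def lidpt(a,s,y,n):  # s from hinge toward free edge, n outward
    return [0.1-s*np.cos(a)+n*np.sin(a), y, .08+s*np.sin(a)+n*np.cos(a)]
def flappt(f,x,s,n): # y hinge at .151-?; n along upper-when-folded normal
    return [x, .148-s*np.cos(f)+n*np.sin(f), .067+s*np.sin(f)+n*np.cos(f)]
E
python3 - <<'E'
from h import *
ct=camera_info("top");cs=camera_info("scene")
def model(p):
    a,f=p[3],p[4]
    T=[[-.1,.16,.08],[-.1,-.16,.08],lidpt(a,.2,.16,.03),lidpt(a,.2,-.16,.03),lidpt(a,.2,.16,0),lidpt(a,.2,-.16,0)]
    S=[[-.1,-.16,.08],lidpt(a,.2,-.16,.03),lidpt(a,.2,-.16,0),lidpt(a,.2,.16,.03),lidpt(a,.2,.16,0),flappt(f,-.0875,.142,0)]
    return np.vstack([proj("top",c2w(p,T),ct),proj("scene",c2w(p,S),cs)])
obs=np.array([[228.5,249.2],[366.2,263.5],[220.8,142.7],[386.9,158.8],[220.8,157.7],[385,175.4],
 [230,210],[288.8,230.8],[281.2,218],[398.4,118.8],[386.8,113.2],[312,106.4]])
r=least_squares(lambda p:(model(p)-obs).ravel(),[.55,.05,0,1.6,1.5],loss='soft_l1')
print(r.x.round(4));print((model(r.x)-obs).round(1))
E
```

```text
[ 0.5408  0.0759 -0.1     1.4551  1.3616]
[[-1.2 -0.7]
 [ 0.8 -0.3]
 [ 1.  -0.6]
 [-0.1  0.2]
 [-0.5 -0.1]
 [ 0.1 -0.9]
 [-2.1 -0.2]
 [ 1.5 -2.6]
 [-3.3  0.7]
 [ 0.  -0.1]
 [-0.7 -1. ]
 [-0.1 -0.1]]
```

```bash
cat >> h.py <<'E'
def overlay(cam,p,out,box,fx):
    im=cv2.imread(f"pics/{out[0]}.png"); c=camera_info(cam); a,f=p[3],p[4]; big=cv2.resize(im[box[1]:box[3],box[0]:box[2]],None,fx=fx,fy=fx,interpolation=cv2.INTER_CUBIC)
    L=[([[-.1,.16,.08],[-.1,-.16,.08],[.1,-.16,.08],[.1,.16,.08]],(0,255,0)),
       ([[-.1,.16,0],[-.1,-.16,0],[.1,-.16,0],[.1,.16,0]],(0,180,0)),
       ([lidpt(a,0,.16,.03),lidpt(a,.2,.16,.03),lidpt(a,.2,-.16,.03),lidpt(a,0,-.16,.03)],(0,0,255)),
       ([lidpt(a,.2,.16,0),lidpt(a,.2,-.16,0)],(0,0,255)),
       ([flappt(f,-.0875,0,.003),flappt(f,-.0875,.142,.003),flappt(f,.0875,.142,.003),flappt(f,.0875,0,.003)],(255,0,255))]
    for P,col in L:
        u=((proj(cam,c2w(p,P),c)+.5-[box[0],box[1]])*fx).astype(int); cv2.polylines(big,[u.reshape(-1,1,2)],True,col,1)
    cv2.imwrite(f"pics/{out[1]}.png",big)
E
python3 - <<'E'
from h import *
p=[.5408,.0759,-.1,1.4551,1.3616]
overlay("top",p,("top0","ot"),(140,130,440,290),2.6)
overlay("scene",p,("scene0","os"),(190,80,430,310),2.6)
E
```

```text
(no output)
```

View pics/ot.png

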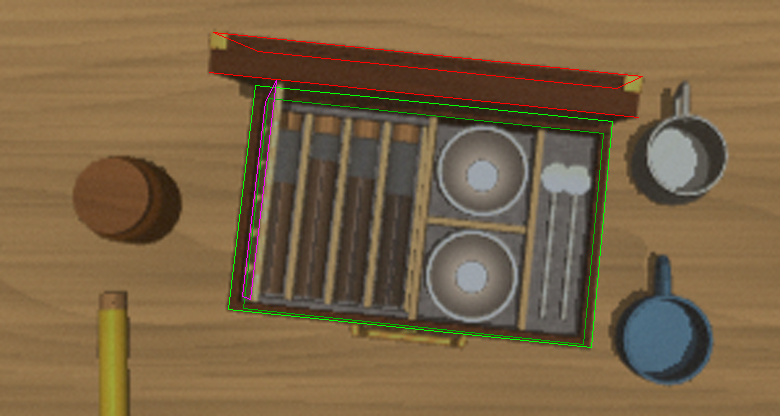

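View pics/os.png

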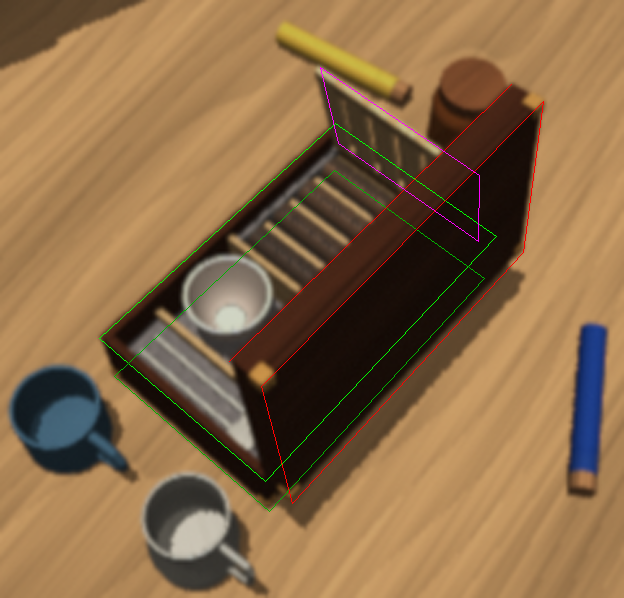

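The overlay fits the case to within 1–2 px in the top view. I get a centre of (0.541, 0.076), yaw -0.10, lid ≈1.45 and flap ≈1.36–1.5. Next I'll cross-check with the networks, locate the neighbouring items and work out the tool axes.

```bash
python3 - <<'E'
from h import *
from workcell import *
get_image("top");get_image("scene")
ct,cs=camera_info("top"),camera_info("scene")
p=[.5408,.0759,-.1]
def ray(c,px):
    d=np.linalg.inv(c["mtx"])@[px[0],px[1],1]; return -c["R"].T@c["t"], c["R"].T@d
Rz=Rn.from_euler('z',p[2]).as_matrix()
for n in ["jar","cup","pitcher","flap_edge","lid_edge","tube4","tube3"]:
    pix=[]
    for cam in("top","scene"):
        r=spot_in(n,cam); print(n,cam,[(np.round(np.array(q["position"])[::-1]*[640,400],0).tolist(),round(q["conf"],2)) for q in r[:4]])
        pix.append(np.array(r[0]["position"])[::-1]*[640,400] if r else None)
    if pix[0] is None or pix[1] is None: continue
    A=[];b=[]
    for c,q in((ct,pix[0]),(cs,pix[1])):
        o,d=ray(c,q); d=d/np.linalg.norm(d);M=np.eye(3)-np.outer(d,d);A.append(M);b.append(M@o)
    X=np.linalg.lstsq(np.vstack(A),np.hstack(b),rcond=None)[0]
    print("   world",X.round(3),"case",(Rz.T@(X-[p[0],p[1],0])).round(3))
o=get_obs();R=Rn.from_euler('xyz',o["tcp_rot"]).as_matrix();print(o["time_s"],o["ee_pos"]);print(R.round(3))
Rc=Rz@np.array([[0,0,1],[0,1,0],[-1,0,0]])  # candidates
print((Rn.from_matrix(R.T@Rc).as_rotvec(degrees=True)).round(1))
Rc2=Rz@np.array([[0,0,-1],[0,-1,0],[-1,0,0]])
print((Rn.from_matrix(R.T@Rc2).as_rotvec(degrees=True)).round(1))
print("flap behind target", c2w(p,[-.02,.2,.25]))
E
```

```text
jar top [([188.0, 209.0], 0.6)]
jar scene [([365.0, 114.0], 0.6)]
   world [0.544 0.328 0.11 ] case [-0.022  0.252  0.11 ]
cup top [([396.0, 260.0], 0.59)]
cup scene [([220.0, 240.0], 0.67)]
   world [ 0.438 -0.138  0.043] case [-0.081 -0.224  0.043]
pitcher top [([398.0, 191.0], 0.87)]
pitcher scene [([262.0, 284.0], 0.9), ([338.0, 192.0], 0.28)]
   world [ 0.592 -0.154  0.043] case [ 0.074 -0.224  0.043]
flap_edge top [([240.0, 203.0], 0.89), ([303.0, 159.0], 0.24)]
flap_edge scene [([334.0, 134.0], 0.88)]
   world [0.545 0.196 0.176] case [-0.008  0.119  0.176]
lid_edge top [([308.0, 159.0], 0.75)]
lid_edge scene [([319.0, 195.0], 0.54)]
   world [0.626 0.042 0.205] case [ 0.089 -0.025  0.205]
tube4 top [([289.0, 214.0], 0.96), ([262.0, 210.0], 0.89), ([249.0, 208.0], 0.82), ([271.0, 109.0], 0.78)]
tube4 scene [([324.0, 150.0], 0.84), ([320.0, 160.0], 0.82), ([416.0, 240.0], 0.8), ([216.0, 242.0], 0.69)]
   world [0.543 0.108 0.206] case [-0.001  0.033  0.206]
tube3 top [([289.0, 214.0], 0.96), ([262.0, 210.0], 0.89), ([249.0, 208.0], 0.82), ([271.0, 109.0], 0.78)]
tube3 scene [([324.0, 150.0], 0.84), ([320.0, 160.0], 0.82), ([416.0, 240.0], 0.8), ([216.0, 242.0], 0.69)]
   world [0.543 0.108 0.206] case [-0.001  0.033  0.206]
0.95 [0.1582805  0.55280884 0.20549023]
[[ 0.     0.275  0.961]
 [ 0.     0.961 -0.275]
 [-1.     0.     0.   ]]
[-10.2   0.   -0. ]
[169.8  -0.   -0. ]
flap behind target [[0.5408666 0.2768975 0.25     ]]
```

Request:
servo_tool --steps '[{"delta_pos":[-0.01,-0.006,0.016],"angular":[-1.3,0,0],"gripper":0},{"delta_pos":[-0.02,-0.016,0.044],"angular":[-2.6,0,0],"gripper":0},{"delta_pos":[-0.03,-0.027,0.074],"angular":[-3.9,0,0],"gripper":0},{"delta_pos":[-0.04,-0.038,0.105],"angular":[-5.2,0,0],"gripper":0},{"delta_pos":[-0.045,-0.049,0.136],"angular":[-6.5,0,0],"gripper":0},{"delta_pos":[-0.045,-0.06,0.167],"angular":[-7.8,0,0],"gripper":0},{"delta_pos":[-0.045,-0.071,0.198],"angular":[-9.0,0,0],"gripper":0},{"delta_pos":[-0.045,-0.082,0.228],"angular":[-10.2,0,0],"gripper":0}]'

```text
time_s: 1.62
ee_pos: [0.3562, 0.4102, 0.2509]
tcp_rot: [0.753, 1.57, 0.653]
contact_force: [0.3, 1.1, -0.5]
grip_width: 0.0439
```

```bash
cat >> h.py <<'E'
P=[.5408,.0759,-.1]
def rel(target_case, obs):
    """tool-axis shift to a TCP target in case coords"""
    R=Rn.from_euler('xyz',obs["tcp_rot"]).as_matrix(); return (R.T@(c2w(P,target_case)[0]-obs["ee_pos"])).round(4)
def incase(obs):
    return (Rn.from_euler('z',-P[2]).as_matrix()@(obs["ee_pos"]-[P[0],P[1],0])).round(4)
def angerr(obs):
    R=Rn.from_euler('xyz',obs["tcp_rot"]).as_matrix(); Rc=Rn.from_euler('z',P[2]).as_matrix()@np.array([[0,0,1],[0,1,0],[-1,0,0]])
    return Rn.from_matrix(R.T@Rc).as_rotvec(degrees=True).round(1)
E
python3 - <<'E'
from h import *; from workcell import get_obs
o=get_obs();print(o["time_s"],o["ee_pos"],incase(o),angerr(o),rel([-.02,.2,.25],o),o["grip_width"],o["contact_force"])
E
```

```text
1.6167 [0.35621565 0.41020114 0.25087251] [-0.217   0.3142  0.2509] [ 0.  0. -0.] [ 0.0009 -0.1142  0.197 ] 0.04394010796721671 [ 0.30312904  1.08920139 -0.47077139]
```

Request:
servo_tool --steps '[{"delta_pos":[0,-0.014,0.026],"gripper":0},{"delta_pos":[0,-0.03,0.054],"gripper":0},{"delta_pos":[0,-0.046,0.082],"gripper":0},{"delta_pos":[0,-0.063,0.11],"gripper":0},{"delta_pos":[0,-0.08,0.138],"gripper":0},{"delta_pos":[0,-0.096,0.166],"gripper":0},{"delta_pos":[0,-0.11,0.187],"gripper":0},{"delta_pos":[0,-0.114,0.197],"gripper":0}]'

```text
validation failed for argument at $.st...
```

```bash
python3 - <<'E'
from h import *; from workcell import get_obs,get_image
o=get_obs();print(o["time_s"],o["ee_pos"],incase(o),angerr(o),o["grip_width"],o["contact_force"])
for n in("scene","wrist"): cv2.imwrite(f"pics/{n}1.png",get_image(n)[:,:,::-1])
E
```

```text
1.6167 [0.35621565 0.41020114 0.25087251] [-0.217   0.3142  0.2509] [ 0.  0. -0.] 0.04394010796721671 [ 0.30312904  1.08920139 -0.47077139]
```

View pics/scene1.png

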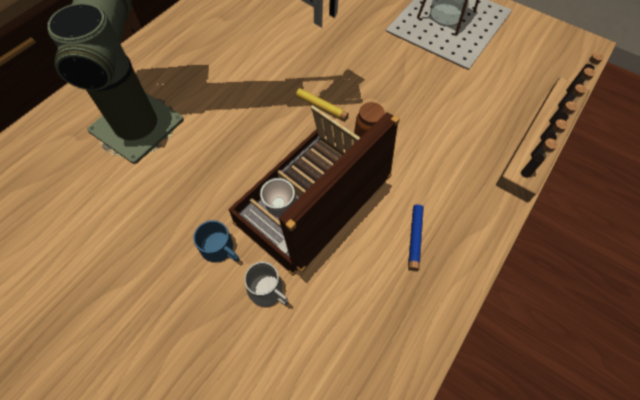

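View pics/wrist1.png

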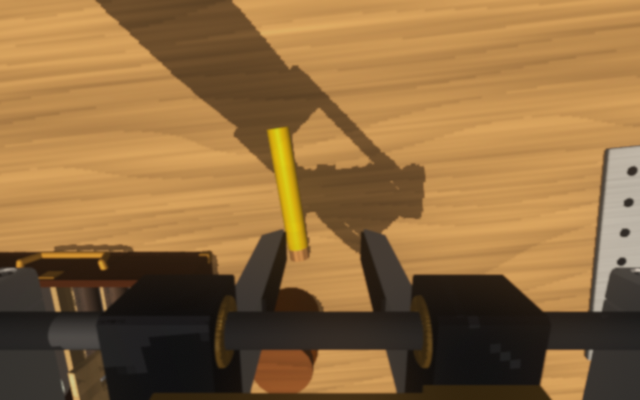

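The call was refused because every row needs all three fields, so nothing moved. The pictures show the scene unchanged, with the arm still off to the side. I'll resend it complete.

Request:
servo_tool --steps '[{"delta_pos":[0,-0.014,0.026],"angular":[0,0,0],"gripper":0},{"delta_pos":[0,-0.03,0.054],"angular":[0,0,0],"gripper":0},{"delta_pos":[0,-0.046,0.082],"angular":[0,0,0],"gripper":0},{"delta_pos":[0,-0.063,0.11],"angular":[0,0,0],"gripper":0},{"delta_pos":[0,-0.08,0.138],"angular":[0,0,0],"gripper":0},{"delta_pos":[0,-0.096,0.166],"angular":[0,0,0],"gripper":0},{"delta_pos":[0,-0.11,0.187],"angular":[0,0,0],"gripper":0},{"delta_pos":[0,-0.114,0.197],"angular":[0,0,0],"gripper":0}]'

```text
time_s: 2.38
ee_pos: [0.5412, 0.2762, 0.2502]
tcp_rot: [-1.0, 1.57, -1.103]
contact_force: [-0.5, -0.4, 0.2]
grip_width: 0.0003
```

```bash
python3 - <<'E'
from h import *; from workcell import get_obs,get_image
o=get_obs();print(o["time_s"],o["ee_pos"],incase(o),angerr(o),o["grip_width"],o["contact_force"])
for n in("scene","wrist"): cv2.imwrite(f"pics/{n}2.png",get_image(n)[:,:,::-1])
E
```

```text
2.3833 [0.54124232 0.27621466 0.25022974] [-0.0196  0.1994  0.2502] [-0.2  0.   0. ] 0.0003136522621987837 [-0.47876339 -0.37763808  0.1949499 ]
```

View pics/scene2.png

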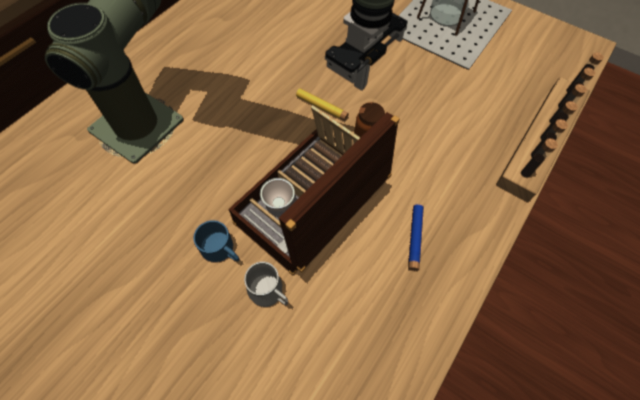

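View pics/wrist2.png

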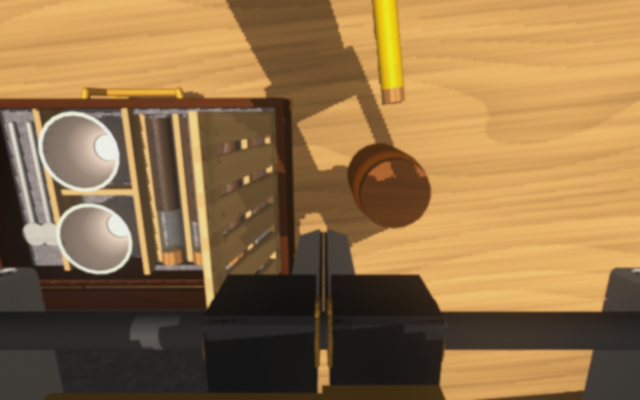

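```bash
python3 - <<'E'
from h import *; from workcell import get_obs
o=get_obs();T=np.eye(4);T[:3,:3]=Rn.from_euler('xyz',o["tcp_rot"]).as_matrix();T[:3,3]=o["ee_pos"]
w=camera_info("wrist");C=np.linalg.inv(T@w["T_tool_cam"]);c=dict(R=C[:3,:3],t=C[:3,3],mtx=w["mtx"])
for f in(1.2,1.3,1.36,1.45,1.55):print(f,proj("",c2w(P,[flappt(f,-.0875,.142,0),flappt(f,-.0875,0,0)]),c).round())
print(proj("",c2w(P,[[-.1,.16,.08],[-.1,-.16,.08]]),c).round())
E
```

```text
1.2 [[158. 119.]
 [269. 116.]]
1.3 [[176. 119.]
 [269. 116.]]
1.36 [[188. 119.]
 [269. 116.]]
1.45 [[207. 119.]
 [269. 116.]]
1.55 [[230. 119.]
 [269. 116.]]
[[279. 102.]
 [-53. 104.]]
```

```bash
python3 - <<'E'
from h import *; from workcell import get_obs,get_image
o=get_obs();T=np.eye(4);T[:3,:3]=Rn.from_euler('xyz',o["tcp_rot"]).as_matrix();T[:3,3]=o["ee_pos"]
im=get_image("wrist")[:,:,::-1].copy();print(o["ee_pos"],incase(o),angerr(o))
w=camera_info("wrist");C=np.linalg.inv(T@w["T_tool_cam"]);c=dict(R=C[:3,:3],t=C[:3,3],mtx=w["mtx"])
for z in (.08,0):
  u=proj("",c2w(P,[[-.1,.16,z],[-.1,-.16,z],[.1,-.16,z],[.1,.16,z]]),c).astype(int)
  cv2.polylines(im,[u.reshape(-1,1,2)],True,(0,255,0),1)
f=1.38;u=proj("",c2w(P,[flappt(f,-.0875,0,.003),flappt(f,-.0875,.142,.003),flappt(f,.0875,.142,.003),flappt(f,.0875,0,.003)]),c).astype(int)
cv2.polylines(im,[u.reshape(-1,1,2)],True,(255,0,255),1)
cv2.imwrite("pics/wrist3.png",im)
E
```

```text
[0.54011735 0.27766562 0.25007174] [-0.0208  0.2007  0.2501] [-0.2 -0.  -0. ]
```

View pics/wrist3.png

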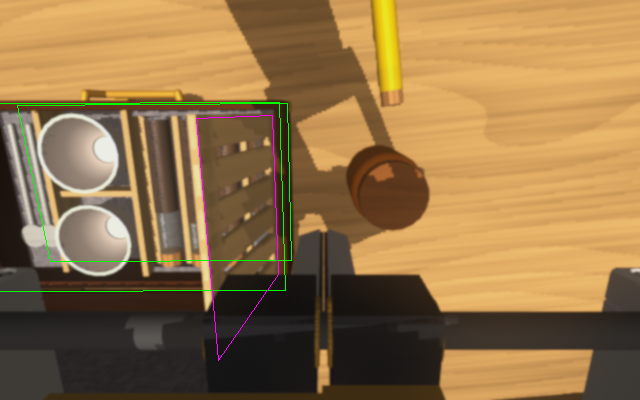

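The case and flap (f≈1.37) agree with the wrist view to within about 4 px. The jar's top is clear of the fingertips. Descending behind the flap.

Request:
servo_tool --steps '[{"delta_pos":[0.015,0,0],"angular":[0,0,0],"gripper":0},{"delta_pos":[0.038,0,0],"angular":[0,0,0],"gripper":0},{"delta_pos":[0.06,0,0],"angular":[0,0,0],"gripper":0},{"delta_pos":[0.075,0,0],"angular":[0,0,0],"gripper":0},{"delta_pos":[0.075,-0.012,0],"angular":[0,0,0],"gripper":0},{"delta_pos":[0.075,-0.025,0],"angular":[0,0,0],"gripper":0},{"delta_pos":[0.075,-0.035,0],"angular":[0,0,0],"gripper":0},{"delta_pos":[0.075,-0.042,0],"angular":[0,0,0],"gripper":0}]'

```text
time_s: 3.2
ee_pos: [0.5357, 0.2353, 0.1774]
tcp_rot: [0.289, 1.568, 0.188]
contact_force: [0.9, -0.7, -0.3]
grip_width: 0.0004
```

```bash
python3 - <<'E'
from h import *; from workcell import get_obs,get_image
o=get_obs();print(o["time_s"],o["ee_pos"],incase(o),angerr(o),o["grip_width"],o["contact_force"])
for n in("wrist",): cv2.imwrite(f"pics/{n}4.png",get_image(n)[:,:,::-1])
E
```

```text
3.2 [0.53570557 0.23530521 0.17740506] [-0.021   0.1581  0.1774] [-0.1  0.2 -0. ] 0.0003757058708583902 [ 0.86059088 -0.72726185 -0.29981652]
```

View pics/wrist4.png

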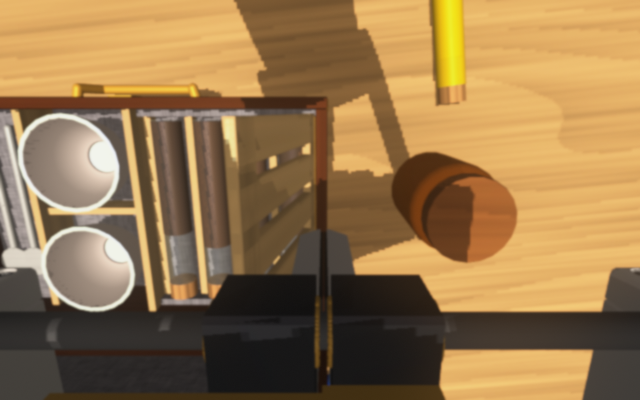

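Request:
servo_tool --steps '[{"delta_pos":[0,-0.01,0],"angular":[0,0,0],"gripper":0},{"delta_pos":[0,-0.018,0],"angular":[0,0,0],"gripper":0},{"delta_pos":[0.002,-0.027,0],"angular":[0,0,0],"gripper":0},{"delta_pos":[0.0045,-0.035,0],"angular":[0,0,0],"gripper":0},{"delta_pos":[0.0085,-0.045,0],"angular":[0,0,0],"gripper":0},{"delta_pos":[0.014,-0.055,0],"angular":[0,0,0],"gripper":0},{"delta_pos":[0.02,-0.064,0],"angular":[0,0,0],"gripper":0},{"delta_pos":[0.027,-0.0725,0],"angular":[0,0,0],"gripper":0}]'

```text
time_s: 3.92
ee_pos: [0.5278, 0.1629, 0.1478]
tcp_rot: [-1.716, 1.571, -1.817]
contact_force: [0.1, 0.8, 1.4]
grip_width: 0.0006
```

```bash
python3 - <<'E'
from h import *; from workcell import get_obs,get_image
o=get_obs();print(o["time_s"],o["ee_pos"],incase(o),angerr(o),o["grip_width"],o["contact_force"])
a=get_image("scene")[60:310,190:430,::-1];cv2.imwrite("pics/scene5.png",cv2.resize(a,None,fx=2,fy=2))
E
```

```text
3.9167 [0.52776173 0.16287996 0.14776803] [-0.0217  0.0852  0.1478] [-0.1 -0.   0. ] 0.0005759050468850499 [0.14187282 0.75632943 1.4131325 ]
```

View pics/scene5.png

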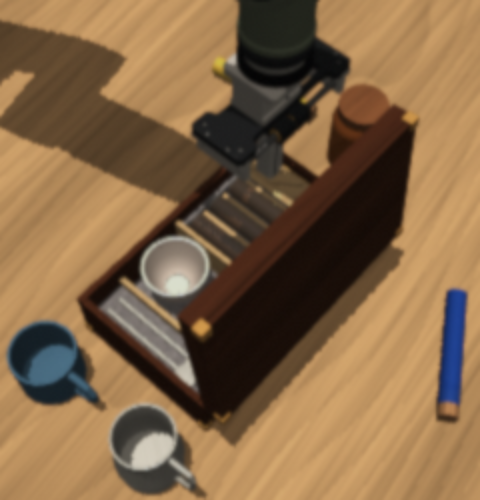

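Request:
servo_tool --steps '[{"delta_pos":[0.008,-0.008,0],"angular":[0,0,0],"gripper":0},{"delta_pos":[0.0165,-0.015,0],"angular":[0,0,0],"gripper":0},{"delta_pos":[0.0257,-0.021,0],"angular":[0,0,0],"gripper":0},{"delta_pos":[0.0355,-0.026,0],"angular":[0,0,0],"gripper":0},{"delta_pos":[0.0456,-0.03,0],"angular":[0,0,0],"gripper":0},{"delta_pos":[0.056,-0.033,0],"angular":[0,0,0],"gripper":0},{"delta_pos":[0.067,-0.035,0],"angular":[0,0,0],"gripper":0},{"delta_pos":[0.0735,-0.0355,0],"angular":[0,0,0],"gripper":0}]'

```text
time_s: 4.63
ee_pos: [0.5233, 0.1283, 0.0729]
tcp_rot: [-2.954, 1.569, -3.055]
contact_force: [-0.2, -1.1, 0.3]
grip_width: 0.0007
```

```bash
python3 - <<'E'
from h import *; from workcell import get_obs,get_image
o=get_obs();print(o["time_s"],o["ee_pos"],incase(o),angerr(o),o["grip_width"],o["contact_force"])
a=get_image("scene")[60:310,190:430,::-1];cv2.imwrite("pics/scene6.png",cv2.resize(a,None,fx=2,fy=2))
E
```

```text
4.6333 [0.52332483 0.12834506 0.07290286] [-0.0226  0.0504  0.0729] [-0.1 -0.1  0. ] 0.0006882849767525467 [-0.18157791 -1.07455147  0.32536899]
```

View pics/scene6.png

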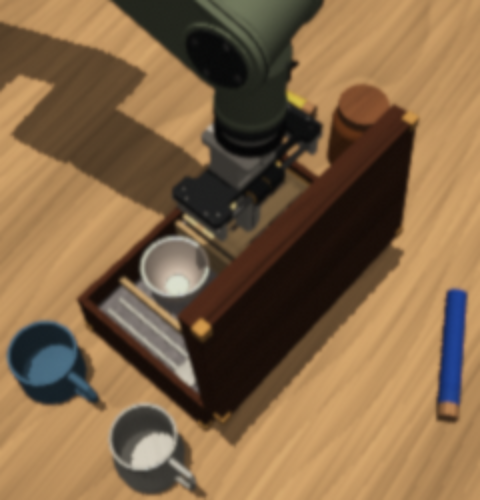

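Pressing slowly to find the stop.

Request:
servo_tool --steps '[{"delta_pos":[0.001,0,0],"angular":[0,0,0],"gripper":0},{"delta_pos":[0.002,0,0],"angular":[0,0,0],"gripper":0},{"delta_pos":[0.003,0,0],"angular":[0,0,0],"gripper":0},{"delta_pos":[0.004,0,0],"angular":[0,0,0],"gripper":0},{"delta_pos":[0.0045,0,0],"angular":[0,0,0],"gripper":0},{"delta_pos":[0.005,0,0],"angular":[0,0,0],"gripper":0},{"delta_pos":[0.005,0,0],"angular":[0,0,0],"gripper":0},{"delta_pos":[0.005,0,0],"angular":[0,0,0],"gripper":0}]'

```text
time_s: 5.35
ee_pos: [0.5247, 0.1289, 0.0703]
tcp_rot: [0.389, 1.57, 0.288]
contact_force: [0.1, 1.1, 1.9]
grip_width: 0.0003
```

```bash
python3 - <<'E'
from h import *; from workcell import get_obs,get_image
o=get_obs();print(o["time_s"],o["ee_pos"],incase(o),angerr(o),o["grip_width"],o["contact_force"])
E
```

```text
5.35 [0.52470301 0.12889662 0.07030201] [-0.0213  0.0511  0.0703] [-0.   0.1 -0. ] 0.00032399628523613203 [0.14330884 1.11146124 1.86201674]
```

Request:
servo_tool --steps '[{"delta_pos":[0.001,0,0],"angular":[0,0,0],"gripper":0},{"delta_pos":[0.0015,0,0],"angular":[0,0,0],"gripper":0},{"delta_pos":[0.002,0,0],"angular":[0,0,0],"gripper":0},{"delta_pos":[0.0025,0,0],"angular":[0,0,0],"gripper":0},{"delta_pos":[0.003,0,0],"angular":[0,0,0],"gripper":0},{"delta_pos":[0.003,0,0],"angular":[0,0,0],"gripper":0},{"delta_pos":[0.003,0,0],"angular":[0,0,0],"gripper":0},{"delta_pos":[0.003,0,0],"angular":[0,0,0],"gripper":0}]'

```text
time_s: 6.02
ee_pos: [0.5249, 0.1289, 0.0699]
tcp_rot: [0.113, 1.57, 0.013]
contact_force: [-5.5, 0.0, 16.3]
grip_width: 0.0006
```

```bash
python3 - <<'E'
from h import *; from workcell import get_obs,get_image
o=get_obs();print(o["time_s"],o["ee_pos"],incase(o),angerr(o),o["grip_width"],o["contact_force"])
E
```

```text
6.0167 [0.52488857 0.12889163 0.06991912] [-0.0211  0.0511  0.0699] [-0.  0. -0.] 0.0006006012134560946 [-5.50620121e+00  1.15907732e-02  1.62968494e+01]
```

The flap has reached its stop: tip z is 0.070, as expected, with 16 N of reaction. Backing off straight up.

Request:
servo_tool --steps '[{"delta_pos":[-0.015,0,0],"angular":[0,0,0],"gripper":0},{"delta_pos":[-0.045,0,0],"angular":[0,0,0],"gripper":0},{"delta_pos":[-0.08,0,0],"angular":[0,0,0],"gripper":0},{"delta_pos":[-0.115,0,0],"angular":[0,0,0],"gripper":0},{"delta_pos":[-0.15,0,0],"angular":[0,0,0],"gripper":0},{"delta_pos":[-0.185,0,0],"angular":[0,0,0],"gripper":0},{"delta_pos":[-0.22,0,0],"angular":[0,0,0],"gripper":0},{"delta_pos":[-0.255,0,0],"angular":[0,0,0],"gripper":0}]'

```text
time_s: 6.68
ee_pos: [0.5237, 0.1286, 0.3235]
tcp_rot: [-2.393, 1.57, -2.494]
contact_force: [0.3, -0.2, -0.1]
grip_width: 0.0001
```

```bash
python3 - <<'E'
from h import *; from workcell import get_obs,get_image
o=get_obs();print(o["time_s"],o["ee_pos"],incase(o),angerr(o),rel([.17,.0,.325],o),o["contact_force"])
a=get_image("scene")[60:310,190:430,::-1];cv2.imwrite("pics/scene7.png",cv2.resize(a,None,fx=2,fy=2))
o=get_obs();im=get_image("wrist")[:,:,::-1];cv2.imwrite("pics/wrist7.png",im);
E
```

```text
6.6833 [0.52374888 0.12859522 0.32354876] [-0.0222  0.0507  0.3235] [-0. -0.  0.] [-0.0015 -0.0506  0.1923] [ 0.28145138 -0.2131072  -0.1015523 ]
```

View pics/scene7.png

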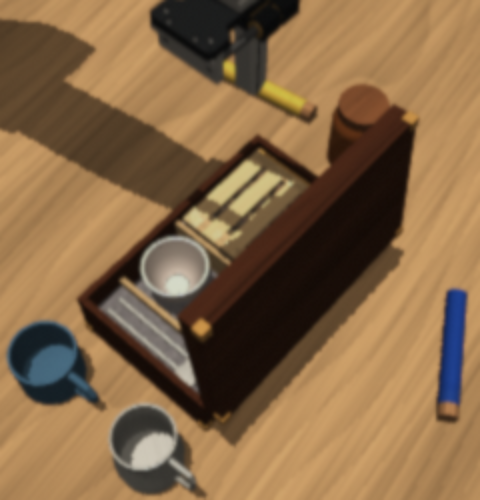

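View pics/wrist7.png

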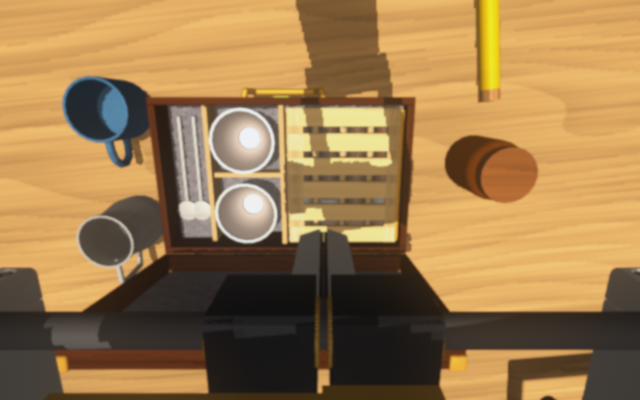

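The flap lies flat within the tube bay (wrist view, 287–400 × 107–243), with the bowls, mug, pitcher and jar undisturbed. Next I'll pass above the lid and down behind it.

Request:
servo_tool --steps '[{"delta_pos":[-0.01,-0.004,0.012],"angular":[0,0,0],"gripper":0},{"delta_pos":[-0.012,-0.011,0.038],"angular":[0,0,0],"gripper":0},{"delta_pos":[-0.012,-0.019,0.068],"angular":[0,0,0],"gripper":0},{"delta_pos":[-0.012,-0.028,0.1],"angular":[0,0,0],"gripper":0},{"delta_pos":[-0.012,-0.037,0.132],"angular":[0,0,0],"gripper":0},{"delta_pos":[-0.012,-0.045,0.162],"angular":[0,0,0],"gripper":0},{"delta_pos":[-0.012,-0.05,0.184],"angular":[0,0,0],"gripper":0},{"delta_pos":[-0.012,-0.05,0.192],"angular":[0,0,0],"gripper":0}]'

```text
time_s: 7.45
ee_pos: [0.7121, 0.0573, 0.3304]
tcp_rot: [-2.81, 1.567, -2.913]
contact_force: [0.0, 1.2, -0.1]
grip_width: 0.0004
```

```bash
python3 - <<'E'
from h import *; from workcell import get_obs,get_image
o=get_obs();print(o["time_s"],o["ee_pos"],incase(o),angerr(o),o["contact_force"])
T=np.eye(4);T[:3,:3]=Rn.from_euler('xyz',o["tcp_rot"]).as_matrix();T[:3,3]=o["ee_pos"]
im=get_image("wrist")[:,:,::-1].copy()
w=camera_info("wrist");C=np.linalg.inv(T@w["T_tool_cam"]);c=dict(R=C[:3,:3],t=C[:3,3],mtx=w["mtx"])
for a,col in((1.40,(0,0,255)),(1.455,(0,255,0)),(1.52,(255,0,255))):
  u=proj("",c2w(P,[lidpt(a,.2,.16,0),lidpt(a,.2,-.16,0),lidpt(a,.2,-.16,.03),lidpt(a,.2,.16,.03)]),c).astype(int)
  cv2.polylines(im,[u.reshape(-1,1,2)],True,col,1)
cv2.imwrite("pics/wrist8.png",im)
E
```

```text
7.45 [0.71211635 0.05733756 0.33041766] [ 0.1723 -0.0014  0.3304] [-0.2 -0.2  0.1] [ 0.00859389  1.19864803 -0.099868  ]
```

View pics/wrist8.png

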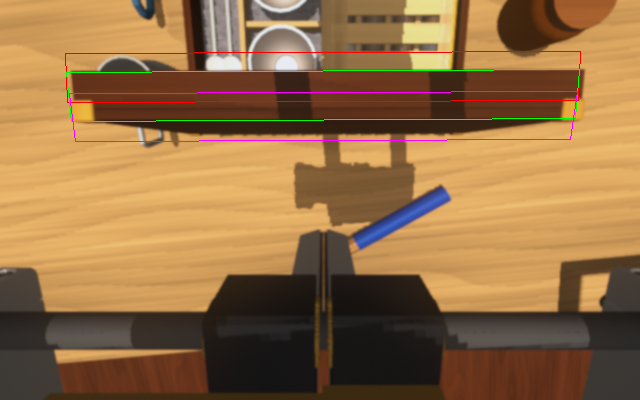

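The lid angle of 1.455 (green) matches the wrist view: its end face spans (68–582, 70–121). The fingertips are behind it, so I'll lower and close in.

Request:
servo_tool --steps '[{"delta_pos":[0.015,0,0],"angular":[0,0,0],"gripper":0},{"delta_pos":[0.04,0,0],"angular":[0,0,0],"gripper":0},{"delta_pos":[0.063,0,0],"angular":[0,0,0],"gripper":0},{"delta_pos":[0.078,0,0],"angular":[0,0,0],"gripper":0},{"delta_pos":[0.08,0,-0.01],"angular":[0,0,0],"gripper":0},{"delta_pos":[0.08,0,-0.023],"angular":[0,0,0],"gripper":0},{"delta_pos":[0.08,0,-0.034],"angular":[0,0,0],"gripper":0},{"delta_pos":[0.08,0,-0.04],"angular":[0,0,0],"gripper":0}]'

```text
time_s: 8.17
ee_pos: [0.6684, 0.0642, 0.2528]
tcp_rot: [-3.082, 1.568, 3.101]
contact_force: [-0.5, 0.0, -0.6]
grip_width: 0.0003
```

```bash
python3 - <<'E'
from h import *; from workcell import get_obs,get_image
o=get_obs();print(o["time_s"],o["ee_pos"],incase(o),angerr(o),o["contact_force"])
im=get_image("wrist")[:,:,::-1];cv2.imwrite("pics/wrist9.png",im);
s=.17
tx,tz=incase(o)[0],incase(o)[2]
for a in np.arange(1.455,-.01,-.085):
    p=lidpt(a,s,0,.03); print(round(a,3),"x,z",round(p[0]+.008,4),round(p[2],4))
E
```

```text
8.1667 [0.66841739 0.06417828 0.25275603] [0.1282 0.0011 0.2528] [-0.  -0.2  0. ] [-0.48516014  0.00333142 -0.58929873]
1.455 x,z 0.1182 0.2523
1.37 x,z 0.1035 0.2526
1.285 x,z 0.0889 0.2516
1.2 x,z 0.0744 0.2493
1.115 x,z 0.0601 0.2459
1.03 x,z 0.0462 0.2412
0.945 x,z 0.0327 0.2354
0.86 x,z 0.0198 0.2284
0.775 x,z 0.0075 0.2204
0.69 x,z -0.004 0.2113
0.605 x,z -0.0148 0.2014
0.52 x,z -0.0246 0.1905
0.435 x,z -0.0335 0.1788
0.35 x,z -0.0414 0.1665
0.265 x,z -0.0482 0.1535
0.18 x,z -0.0539 0.14
0.095 x,z -0.0584 0.126
0.01 x,z -0.0617 0.1117
```

View pics/wrist9.png

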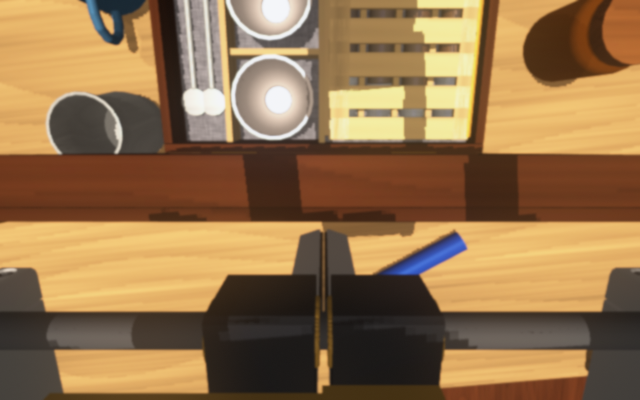

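Request:
servo_tool --steps '[{"delta_pos":[0,0,-0.007],"angular":[0,0,0],"gripper":0},{"delta_pos":[0,0,-0.012],"angular":[0,0,0],"gripper":0},{"delta_pos":[0,0,-0.019],"angular":[0,0,0],"gripper":0},{"delta_pos":[0,0,-0.027],"angular":[0,0,0],"gripper":0},{"delta_pos":[0.0005,0,-0.037],"angular":[0,0,0],"gripper":0},{"delta_pos":[0.0015,0,-0.047],"angular":[0,0,0],"gripper":0},{"delta_pos":[0.0035,0,-0.057],"angular":[0,0,0],"gripper":0},{"delta_pos":[0.006,0,-0.067],"angular":[0,0,0],"gripper":0}]'

```text
time_s: 8.88
ee_pos: [0.6054, 0.0703, 0.2492]
tcp_rot: [0.06, 1.565, -0.041]
contact_force: [3.8, 0.3, 1.3]
grip_width: 0.0003
```

```bash
python3 - <<'E'
from h import *; from workcell import get_obs,get_image
o=get_obs();print(o["time_s"],o["ee_pos"],incase(o),angerr(o),o["contact_force"],o["grip_width"])
a=get_image("scene")[60:310,190:430,::-1];cv2.imwrite("pics/scene10.png",cv2.resize(a,None,fx=2,fy=2))
E
```

```text
8.8833 [0.60537346 0.07027028 0.24921708] [0.0648 0.0008 0.2492] [-0.1  0.3 -0. ] [3.80473819 0.27953734 1.3422715 ] 0.0002730788779390413
```

View pics/scene10.png

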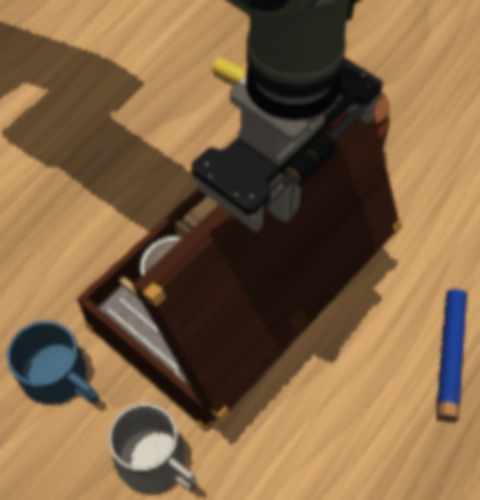

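Request:
servo_tool --steps '[{"delta_pos":[0.0033,0,-0.0107],"angular":[0,0,0],"gripper":0},{"delta_pos":[0.0075,0,-0.021],"angular":[0,0,0],"gripper":0},{"delta_pos":[0.012,0,-0.0315],"angular":[0,0,0],"gripper":0},{"delta_pos":[0.0175,0,-0.0413],"angular":[0,0,0],"gripper":0},{"delta_pos":[0.0233,0,-0.0508],"angular":[0,0,0],"gripper":0},{"delta_pos":[0.03,0,-0.06],"angular":[0,0,0],"gripper":0},{"delta_pos":[0.037,0,-0.0686],"angular":[0,0,0],"gripper":0},{"delta_pos":[0.0446,0,-0.0767],"angular":[0,0,0],"gripper":0}]'

```text
time_s: 9.6
ee_pos: [0.5278, 0.0783, 0.2048]
tcp_rot: [0.148, 1.568, 0.047]
contact_force: [-0.5, 0.1, 3.3]
grip_width: 0.0005
```

```bash
python3 - <<'E'
from h import *; from workcell import get_obs,get_image
o=get_obs();print(o["time_s"],o["ee_pos"],incase(o),angerr(o),o["contact_force"],o["grip_width"])
a=get_image("scene")[60:310,190:430,::-1];cv2.imwrite("pics/scene11.png",cv2.resize(a,None,fx=2,fy=2))
E
```

```text
9.6 [0.52784322 0.07826552 0.20480064] [-0.0131  0.0011  0.2048] [-0.   0.1 -0. ] [-0.49949129  0.1230055   3.34533108] 0.0004959981634058117
```

View pics/scene11.png

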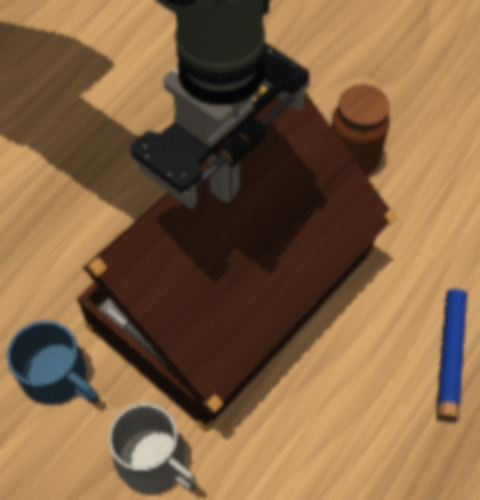

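Request:
servo_tool --steps '[{"delta_pos":[0.007,0,-0.0066],"angular":[0,0,0],"gripper":0},{"delta_pos":[0.0142,0,-0.0127],"angular":[0,0,0],"gripper":0},{"delta_pos":[0.0217,0,-0.0184],"angular":[0,0,0],"gripper":0},{"delta_pos":[0.0296,0,-0.0237],"angular":[0,0,0],"gripper":0},{"delta_pos":[0.0378,0,-0.0285],"angular":[0,0,0],"gripper":0},{"delta_pos":[0.0462,0,-0.033],"angular":[0,0,0],"gripper":0},{"delta_pos":[0.0548,0,-0.037],"angular":[0,0,0],"gripper":0},{"delta_pos":[0.062,0,-0.04],"angular":[0,0,0],"gripper":0}]'

```text
time_s: 10.32
ee_pos: [0.4867, 0.0823, 0.1398]
tcp_rot: [-3.086, 1.569, 3.097]
contact_force: [-0.6, 1.0, 1.0]
grip_width: 0.0002
```

```bash
python3 - <<'E'
from h import *; from workcell import get_obs,get_image
o=get_obs();print(o["time_s"],o["ee_pos"],incase(o),angerr(o),o["contact_force"],o["grip_width"])
E
```

```text
10.3167 [0.48670974 0.08227755 0.139823  ] [-0.0545  0.0009  0.1398] [-0.  -0.1  0. ] [-0.64272462  1.03827523  0.96037127] 0.0002282106111958034
```

Request:
servo_tool --steps '[{"delta_pos":[0.004,0,-0.001],"angular":[0,0,0],"gripper":0},{"delta_pos":[0.008,0,-0.003],"angular":[0,0,0],"gripper":0},{"delta_pos":[0.012,0,-0.004],"angular":[0,0,0],"gripper":0},{"delta_pos":[0.015,0,-0.005],"angular":[0,0,0],"gripper":0},{"delta_pos":[0.018,0,-0.006],"angular":[0,0,0],"gripper":0},{"delta_pos":[0.021,0,-0.0065],"angular":[0,0,0],"gripper":0},{"delta_pos":[0.024,0,-0.007],"angular":[0,0,0],"gripper":0},{"delta_pos":[0.026,0,-0.0075],"angular":[0,0,0],"gripper":0}]'

```text
time_s: 10.98
ee_pos: [0.4802, 0.0829, 0.115]
tcp_rot: [-2.046, 1.571, -2.147]
contact_force: [-1.2, 0.7, 1.7]
grip_width: 0.0005
```

Request:
servo_tool --steps '[{"delta_pos":[0.001,0,0],"angular":[0,0,0],"gripper":0},{"delta_pos":[0.002,0,0],"angular":[0,0,0],"gripper":0},{"delta_pos":[0.003,0,0],"angular":[0,0,0],"gripper":0},{"delta_pos":[0.004,0,0],"angular":[0,0,0],"gripper":0},{"delta_pos":[0.005,0,0],"angular":[0,0,0],"gripper":0},{"delta_pos":[0.0055,0,0],"angular":[0,0,0],"gripper":0},{"delta_pos":[0.006,0,0],"angular":[0,0,0],"gripper":0},{"delta_pos":[0.006,0,0],"angular":[0,0,0],"gripper":0}]'

```text
time_s: 11.65
ee_pos: [0.4804, 0.0829, 0.1107]
tcp_rot: [-1.317, 1.571, -1.418]
contact_force: [-3.8, -0.3, 9.3]
grip_width: 0.0002
```

```bash
python3 - <<'E'
from h import *; from workcell import get_obs,get_image
o=get_obs();print(o["time_s"],o["ee_pos"],incase(o),angerr(o),o["contact_force"],o["grip_width"])
a=get_image("scene")[60:310,190:430,::-1];cv2.imwrite("pics/scene12.png",cv2.resize(a,None,fx=2,fy=2))
E
```

```text
11.65 [0.48044157 0.08292176 0.11071601] [-0.0608  0.001   0.1107] [-0.  0.  0.] [-3.80569673 -0.31140494  9.30639293] 0.0002358990607736101
```

View pics/scene12.png

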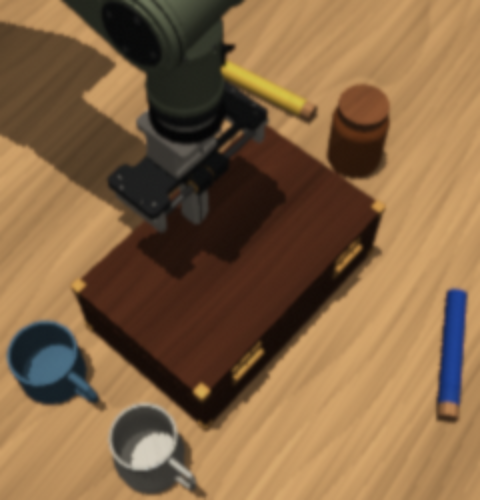

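Request:
servo_tool --steps '[{"delta_pos":[0.0005,0,0],"angular":[0,0,0],"gripper":0},{"delta_pos":[0.001,0,0],"angular":[0,0,0],"gripper":0},{"delta_pos":[0.0015,0,0],"angular":[0,0,0],"gripper":0},{"delta_pos":[0.002,0,0],"angular":[0,0,0],"gripper":0},{"delta_pos":[0.0025,0,0],"angular":[0,0,0],"gripper":0},{"delta_pos":[0.0025,0,0],"angular":[0,0,0],"gripper":0},{"delta_pos":[0.0025,0,0],"angular":[0,0,0],"gripper":0},{"delta_pos":[0.0025,0,0],"angular":[0,0,0],"gripper":0}]'

```text
time_s: 12.37
ee_pos: [0.4805, 0.0829, 0.1105]
tcp_rot: [-1.606, 1.57, -1.707]
contact_force: [-9.7, -1.1, 22.9]
grip_width: 0.0002
```

```bash
python3 - <<'E'
from h import *; from workcell import get_obs
o=get_obs();print(o["time_s"],incase(o),o["contact_force"])
E
```

```text
12.3667 [-0.0607  0.001   0.1105] [-9.68936754 -1.06588861 22.93591047]
```

Request:
servo_tool --steps '[{"delta_pos":[-0.005,0,0],"angular":[0,0,0],"gripper":0},{"delta_pos":[-0.02,0,0],"angular":[0,0,0],"gripper":0},{"delta_pos":[-0.04,0,0],"angular":[0,0,0],"gripper":0},{"delta_pos":[-0.065,0,0],"angular":[0,0,0],"gripper":0},{"delta_pos":[-0.09,0,0],"angular":[0,0,0],"gripper":0},{"delta_pos":[-0.115,0,0],"angular":[0,0,0],"gripper":0},{"delta_pos":[-0.135,0,0],"angular":[0,0,0],"gripper":0},{"delta_pos":[-0.15,0,0],"angular":[0,0,0],"gripper":0}]'

```text
time_s: 13.03
ee_pos: [0.4815, 0.0829, 0.2592]
tcp_rot: [0.093, 1.567, -0.008]
contact_force: [0.6, 0.7, -1.1]
grip_width: 0.0005
```

Request:
servo_tool --steps '[{"delta_pos":[0,0.015,-0.01],"angular":[0,0,0],"gripper":0},{"delta_pos":[0,0.04,-0.025],"angular":[0,0,0],"gripper":0},{"delta_pos":[0,0.07,-0.04],"angular":[0,0,0],"gripper":0},{"delta_pos":[0,0.1,-0.055],"angular":[0,0,0],"gripper":0},{"delta_pos":[0,0.13,-0.07],"angular":[0,0,0],"gripper":0},{"delta_pos":[0,0.16,-0.085],"angular":[0,0,0],"gripper":0},{"delta_pos":[0,0.185,-0.1],"angular":[0,0,0],"gripper":0},{"delta_pos":[0,0.2,-0.11],"angular":[0,0,0],"gripper":0}]'

```text
time_s: 13.7
ee_pos: [0.3899, 0.2955, 0.2568]
tcp_rot: [1.313, 1.569, 1.214]
contact_force: [0.0, 0.0, 0.1]
grip_width: 0.0005
```

```bash
python3 - <<'E'
from h import *; from workcell import get_obs,get_image
o=get_obs();print(o["time_s"],o["ee_pos"],incase(o),o["contact_force"])
for n in("top","scene"): cv2.imwrite(f"pics/{n}13.png",get_image(n)[:,:,::-1])
p=[.5408,.0759,-.1,0,0]
overlay("top",p,("top13","ot13"),(140,130,440,290),2.6)
overlay("scene",p,("scene13","os13"),(190,80,430,310),2.5)
E
```

```text
13.7 [0.38992722 0.29551446 0.25677327] [-0.172   0.2035  0.2568] [0.03888817 0.01408065 0.14905771]
```

View pics/ot13.png

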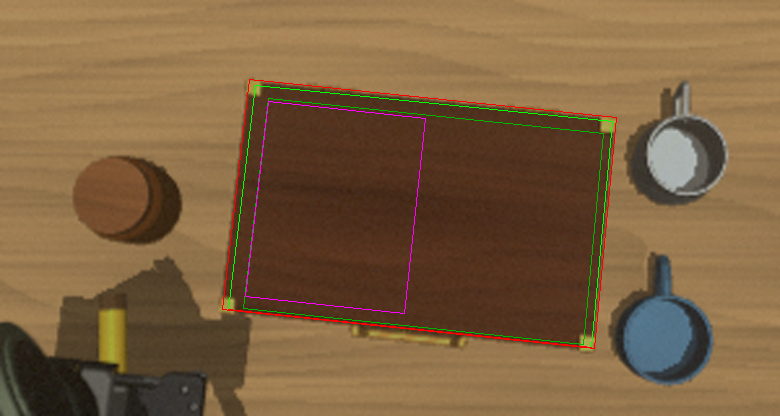

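View pics/os13.png

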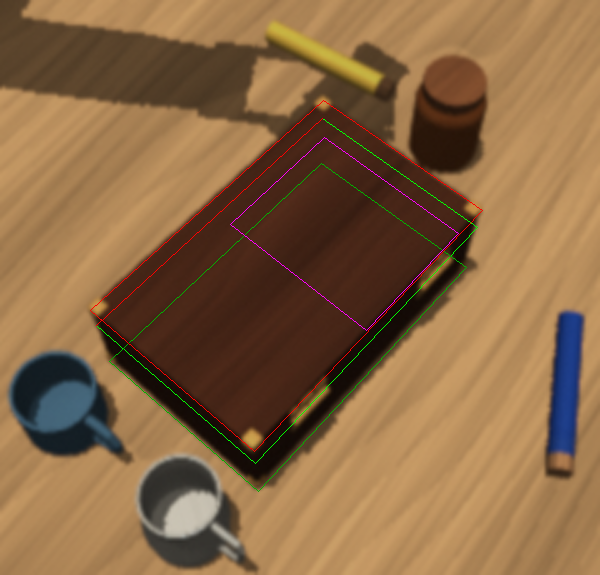

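The shut-lid model (red) coincides with the lid's corners in both views. The case pose is unchanged, and the jar, mug and pitcher are at the same pixels as before. Handing in.

```bash
python3 - <<'E'
from workcell import env
print(env.finish_job())
E
```

```text
the job is handed in; nothing more can be done
None
```

The case is closed and handed in at about 14 s. I folded the flap flat first, then swung the lid over and pressed it shut, pushing only with the closed fingertips.

- **Flap:** it came down onto its stop with the tip at z = 0.070 m and 16 N of reaction. The pictures then showed it flat over the tubes, with the bowls in place.
- **Lid:** it took about 4 N while swinging and was slowed towards the end. It stopped at z = 0.1105 m against the nominal 0.110 m; pressing harder, to 23 N, moved it only about 0.2 mm more.
- **Last pictures:** in both the top and scene views the shut-lid outline matches the lid's corners at the original case pose, within about 2 px. The jar, mug and pitcher are at the same pixels as before. The arm is clear, with no contact force.
- **Checks and one refusal:** no final check failed or disagreed. Once the lid was shut, the tubes and bowls could no longer be seen; they were last seen in place before that. One move call was refused for missing fields and moved nothing.

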